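Hold the egg separator ready over the eared ramekin

ROBOT

A 6-joint arm with a two-finger parallel gripper is mounted at the origin on the work surface. World frame = base frame: x ahead of the robot, y to its left, z up, the work surface at z = 0. Lengths are in mm, angles in rad, forces in N, time in s.
With the tool pointing down it reaches from about 350 to 975 mm from the base axis. Payload 7.1 kg.
Tool frame: the origin (TCP) lies midway between the tips of the shut fingers; the grasp point (between the pads) lies 19 mm behind it (ctrl.hold_point_z is the distance from the TCP to the grasp point, in mm); x points along the fingers, y is the direction in which the jaws open and shut, and the axes are right-handed (so a half turn about x gives the same grasp; the last joint's range is limited). The gripper opens to 88 mm and grips with 3 to 60 N. Pads are 20 mm wide; open, the fingers measure 115 mm over their backs; the gripper's body (75 mm by 178 mm) begins 61 mm behind the grasp point.
Start: joints at [1.26, 0.423, 1.63, -0, 1.089, -0.019], TCP at [179.766, 598.572, 222.675] pointing down, gripper open.
Joint ranges: [-3, 3], [-0.9, 2.11], [0.09, 2.58], [-1.31, 4.45], [0.11, 2.69], [-2.54, 2.54]. Speed limits (rad/s): [2.39, 2.39, 3.01, 3.14, 3.14, 3.14].

INTERFACE

Orientations are given as a rotation vector (axis times angle).
In Python, from workcell import ctrl, get_image, calibration gives the robot as it stands.
- The arm moves only by the tool move_arm, never from a script. Its argument "rows" is a list of rows, each a list of 5 numbers: the shift along the world's x, y, z in mm, then the turn about the world's z in rad, then the closure, from -1 (fully open) to 1 (shut). In form: [[tx, ty, tz, roll, jaw], ...]. A call has 1 to 12 rows; each row is the pose to reach, as a shift and turn from the pose measured when the call began; what a row does not reach only later rows make up. A row lasts 1/8 s, in which the tool goes at most 62.5 mm and 10.7 degrees, less where a joint would pass 70% of its speed; a pose out of reach is approached as far as the arm can. A call with a gripper value outside its range is refused whole. The fingers move at their own pace and stop on an object; the grip force is fixed at half the most. Time passes only in rows, so rows that repeat a pose let the fingers close. It gives the time, the measured TCP pose, the force and the opening at its end, in the units of the state.
- ctrl.get_obs(): the state, without advancing time (a new reading comes with each control period).
- get_image(name): name is "scene" or "top" or "wrist"; returns the picture (384x512x3 uint8, blue, green, red); there is no depth.
- calibration(name): a dict with "fx", "fy", "cx", "cy" (pixels), "D" ([k1, k2, p1, p2, k3] as OpenCV has them; the pictures are not rectified), "view" (4x4, takes a point from world to camera coordinates); the wrist camera has in their place "T_tool_cam" (4x4, takes a point from camera to tool coordinates, whose origin is the TCP and whose axes are the tool frame's). Camera axes: x right, y up, looking along -z (the intrinsics and any distortion apply to the point x, -y, -z); pixel columns grow to the right and rows downward; lengths in mm; the calibration is good to about 2 mm. A picture is of the moment at which its call begins: read the wrist's pose just before it. calibration takes no time and is no camera call.
- ctrl.close_job(): hands the job in, once; it reports no verdict.
The state is a dict: "t": time; "qpos": joint angles; "qvel": joint speeds; "joint_torque": joint torques, N m; "ee_pos": TCP position; "orientation": TCP orientation; "ft_force": force on the tool from outside, world axes, zero at the start; "moment": the same for the moment, N m; "width": finger opening in mm.
Only numpy, scipy, OpenCV 4.12 (cv2) and the standard library are available. Lean on these libraries where they do the work, as an engineer would, in place of code of your own. Each camera call takes 0.05 s, during which the arm holds its last target.

TASK

Pick the egg separator (the shallow slotted cup with a raised handle) out of the tray, carry it over the top of the splash guard without touching the guard, and hold it level and centred just above the ramekin with two ears, handle in line with the ears (either way round), underside about 15 mm above the rim, never touching it. Finish while still holding it there in the gripper, quite still, with everything else left where it stands.

Things in the scene. Friction and masses are not known exactly. Their poses are not given: they have to be found in the camera images.
- separator: Egg separator, white plastic, 40-65 g: round shallow cup, rim 72 mm, flat foot 56 mm across, 28 mm high, dark slots in floor and wall; raised handle along own +x, small tab at rim height along -x (to 48 mm from the axis). Origin: centre of the underside, z up. Starts upright in any one compartment of the tray, handle roughly to +y, towards the guard.
- separator_grip (a point): Middle of the separator's straight level handle bar, 80 mm along own +x from the cup's axis and 55 mm above the underside. The bar is 12 mm wide (own y), 10 mm thick, from 50 to 110 mm from the axis, higher than the tray's walls. Axes as the separator's.
- tray: Grey plastic open tray, fixed, 305 (own x) x 175 (own y) x 25 mm high, walls and floor 5 mm; two dividers of wall height make three compartments side by side along its x, about 95 x 165 mm, centred at own x = -99, 0, +99 mm. Origin: centre of the underside, on the work surface.
- ramekin: Target: black melamine ramekin with two flat ears, 150 g, loose. Rim 80 mm across, 42 mm high, wall 3 mm. Ears 26 mm wide, reaching 62 mm from the axis along own +x and -x, tops at 40 mm. Origin: centre of the underside, z up. Ear line roughly along world y, turned up to 30 degrees. It may stand in either ramekin's place.
- ramekin_rim (a point): Centre of the eared ramekin's mouth, in the plane of its rim (42 mm above its underside); x along the ears.
- guard: Splash guard, fixed: upright metal panel 360 mm long (own x, roughly world x), 130 mm high, 10 mm thick at its top rail; feet 70 mm wide (own y), 4 mm high. It stands between the tray (-y side) and the ramekins (+y side). Origin: centre of its underside.
- plain_ramekin: Bystander: black melamine ramekin of the same size but with no ears. Origin: centre of the underside.
- scoop: Bystander in another compartment of the tray: white plastic measuring scoop, deeper and narrower (58 mm across, 45 mm high), no slots, no tab, flat straight handle at rim height reaching 81 mm from its axis along own +x. Origin: centre of the underside.
- cutter: Bystander in another compartment of the tray: steel pastry ring, 70 mm across, 40 mm high, open at both ends. Origin: centre of the underside.
- timer: Bystander: grey plastic triple-dial timer, 125 mm wide (own y), 50 mm deep (own x), 78 mm high with its chrome push button. Origin: centre of the underside.
- canister: Bystander: tall glass canister with clamped glass lid, 103 mm across, 205 mm high, holding coffee beans. It stands beyond the far end of the guard. Origin: centre of the underside.
- shaker: Bystander: small steel shaker, 50 mm across, 90 mm high. Origin: centre of the underside.
There are look-alikes about, which are no part of the job. What is shaped like the ramekin but yellow is not meant.

How it is judged:
By the outcome, as a careful person would: the job done as asked, in the order asked, and still so for the second after the job is handed in, while the arm keeps its last pose, push and grip.
It also fails if it takes over 43 s, if anything falls off the work surface, if the arm or the gripper's body presses on something with over 40 N, if the wrist force passes 120 N, or if a joint passes its speed limit or range.

## Working session

There is one attempt and no reset: what is moved stays moved. The work goes in short steps, Python scripts to look and compute and a tool call to move; the robot and the scene stay as the last step left them, time stands still between calls to the robot, and variables do not carry over. Pictures are saved under pics/ and viewed, and the job is handed in when it is done.

Besides the shell and the picture viewer there is one more tool, called as name(argument=value, ...) on one line, values as JSON. move_arm: Moves the arm, as the interface text tells. Its arguments: {"type":"object","properties":{"rows":{"type":"array"}},"required":["rows"]}

```bash
ls; mkdir -p pics; python3 - <<'E'
from workcell import ctrl, get_image, calibration
import cv2,numpy as np
np.set_printoptions(precision=4,suppress=True)
print(ctrl.get_obs(), ctrl.hold_point_z)
for n in ["scene","top","wrist"]:
    im=get_image(n); cv2.imwrite(f"pics/{n}0.png",im); print(n,calibration(n))
E
```

```text
pics
{'t': 0.0, 'qpos': array([ 1.26  ,  0.4238,  1.6307, -0.    ,  1.0886, -0.019 ]), 'qvel': array([-0.0004,  0.0005, -0.0017, -0.002 ,  0.0006, -0.0004]), 'joint_torque': array([  0.0033, -54.4613, -27.3676,   0.0645,   0.0226,  -0.0001]), 'ee_pos': array([179.6144, 598.0431, 221.9097]), 'orientation': array([ 0.2279,  1.5589, -0.2302]), 'ft_force': array([0.1787, 0.5125, 0.1593]), 'moment': array([-0.0117, -0.0418, -0.0166]), 'width': 87.45721042999193} 18.700000000000003
scene {'fx': 470.56901658869054, 'fy': 470.56901658869054, 'cx': 261.6860918457322, 'cy': 196.0006125311097, 'D': array([-0.0259,  0.    ,  0.    ,  0.    ,  0.    ]), 'view': array([[    0.889 ,     0.4575,    -0.0177,  -525.9051],
       [   -0.2814,     0.5763,     0.7673,    71.7115],
       [    0.3612,    -0.6771,     0.6411, -1421.273 ],
       [    0.    ,     0.    ,     0.    ,     1.    ]])}
top {'fx': 434.0805338692492, 'fy': 434.0805338692492, 'cx': 259.96138878748366, 'cy': 195.06946763720836, 'D': array([-0.1358,  0.    ,  0.    ,  0.    ,  0.    ]), 'view': array([[    0.0253,    -0.9996,     0.0091,    54.4407],
       [    0.9824,     0.0266,     0.185 ,  -556.0001],
       [   -0.1852,     0.0043,     0.9827, -1108.7717],
       [    0.    ,     0.    ,     0.    ,     1.    ]])}
wrist {'fx': 315.93248213567324, 'fy': 315.93248213567324, 'cx': 254.54159429636437, 'cy': 189.69933261918464, 'D': array([-0.0055,  0.    ,  0.    ,  0.    ,  0.    ]), 'T_tool_cam': array([[  -0.0002,    0.2556,   -0.9668, -162.6398],
       [   1.    ,   -0.0008,   -0.0004,   -0.3813],
       [  -0.0009,   -0.9668,   -0.2556,  -68.9396],
       [   0.    ,    0.    ,    0.    ,    1.    ]])}
```

View pics/scene0.png

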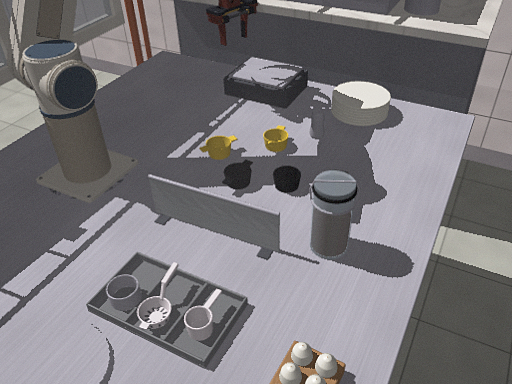

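View pics/top0.png

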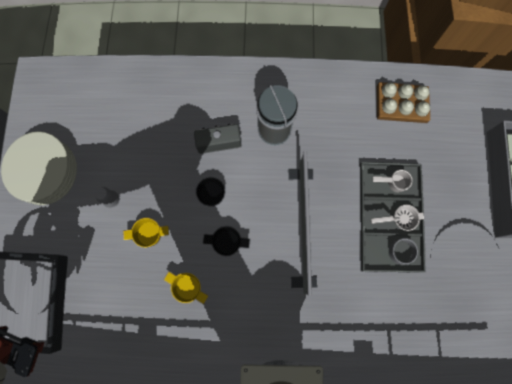

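View pics/wrist0.png

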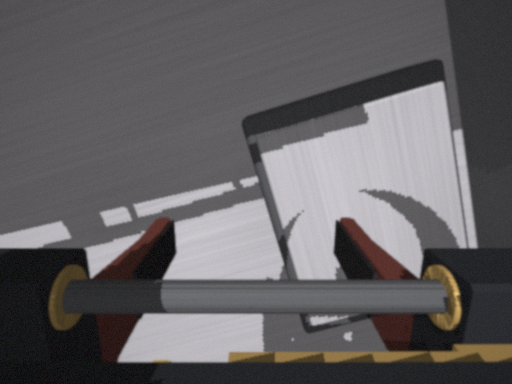

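The middle-compartment item at top (406,217) has slots, a tab and a raised handle, so it fits the separator. The one at (402,180) has no slots or tab, so it is the scoop, and (405,250) is the ring. Of the ramekins, black with ears at (227,241) is the target. (210,191) is plain black, and the two yellow ones are look-alikes. I'll confirm with a crop.

```bash
cat > h.py <<'E'
import cv2,numpy as np
from workcell import ctrl,get_image,calibration
np.set_printoptions(precision=2,suppress=True)
def K(c): return np.array([[c['fx'],0,c['cx']],[0,c['fy'],c['cy']],[0,0,1.]])
def ray(c,px,V=None):
    V=c['view'] if V is None else V
    u=cv2.undistortPoints(np.array(px,float).reshape(-1,1,2),K(c),np.array(c['D'])).reshape(-1,2)
    d=np.c_[u[:,0],-u[:,1],-np.ones(len(u))]
    R=V[:3,:3]; o=-R.T@V[:3,3]
    return o,d@R
def plane(c,px,z,V=None):
    o,d=ray(c,px,V); s=(z-o[2])/d[:,2]; return o+d*s[:,None]
def proj(c,P,V=None):
    V=c['view'] if V is None else V
    P=np.atleast_2d(P).astype(float); q=P@V[:3,:3].T+V[:3,3]
    q=q*[1,-1,-1]
    return cv2.projectPoints(q,np.zeros(3),np.zeros(3),K(c),np.array(c['D']))[0].reshape(-1,2)
def wristV(obs,c):
    T=np.eye(4);T[:3,:3]=cv2.Rodrigues(np.array(obs['orientation']))[0];T[:3,3]=obs['ee_pos']
    return np.linalg.inv(T@c['T_tool_cam'])
def two(c1,p1,c2,p2,V1=None,V2=None):
    o1,d1=ray(c1,p1,V1);o2,d2=ray(c2,p2,V2);d1=d1[0];d2=d2[0]
    s=np.linalg.lstsq(np.c_[d1,-d2],o2-o1,rcond=None)[0]
    a=o1+d1*s[0];b=o2+d2*s[1];return (a+b)/2,np.linalg.norm(a-b)
E
python3 - <<'E'
from h import *
t=cv2.imread('pics/top0.png');s=cv2.imread('pics/scene0.png')
a=cv2.resize(t[150:280,350:440],None,fx=4,fy=4,interpolation=cv2.INTER_CUBIC)
b=cv2.resize(s[240:365,80:260],None,fx=4,fy=4,interpolation=cv2.INTER_CUBIC)
cv2.imwrite('pics/ct.png',a);cv2.imwrite('pics/cs.png',b)
a=cv2.resize(t[160:280,190:320],None,fx=4,fy=4,interpolation=cv2.INTER_CUBIC);cv2.imwrite('pics/cr.png',np.clip(a*2.,0,255).astype(np.uint8))
E
```

```text
(no output)
```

View pics/ct.png

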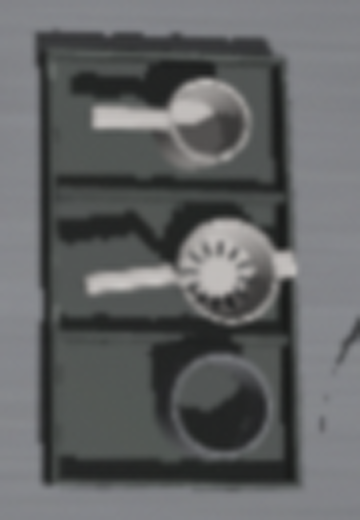

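View pics/cs.png

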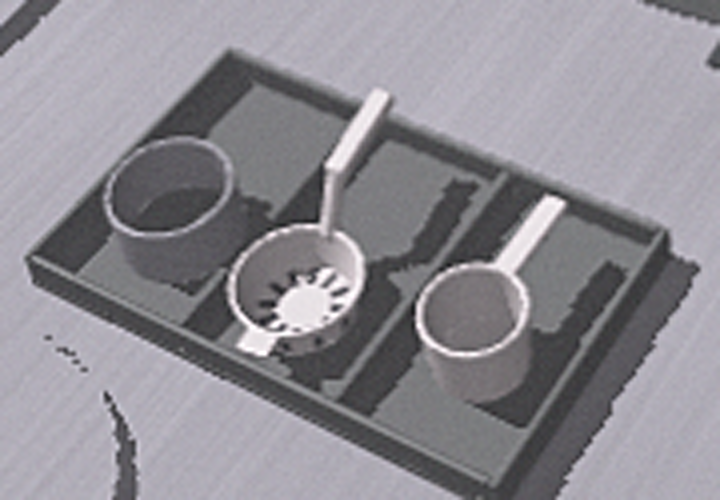

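View pics/cr.png

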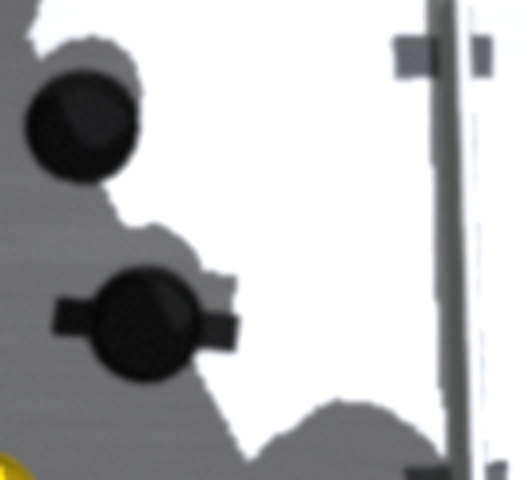

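Confirmed: slots, rim tab and raised handle at top (406,217), and two ears on the black ramekin at (227,241). Now the measurements.

```bash
python3 - <<'E'
from h import *
t=cv2.imread('pics/top0.png');s=cv2.imread('pics/scene0.png');ct,cs=calibration('top'),calibration('scene')
f=lambda L,ox,oy:[((x+.5)/4-.5+ox,(y+.5)/4-.5+oy) for x,y in L]
# separator in top view: handle end centre, near-bend, rim centre, tab end
tip=plane(ct,f([(88,285)],350,150),65); rc=plane(ct,f([(229,271)],350,150),33); tab=plane(ct,f([(297,264)],350,150),33)
print('tip',tip,'rim c',rc,'tab end',tab)
rl=plane(ct,f([(179,271),(279,271),(229,219),(229,324)],350,150),33);print('rim extents',rl)
# scene
tip2=f([(381,92)],80,240);P=two(ct,f([(88,285)],350,150),cs,tip2);print('tip 2view',P)
print('scene tip', plane(cs,tip2,65),'rimc',plane(cs,f([(297,283)],80,240),33))
# ramekin: bright-threshold
g=cv2.cvtColor(t,cv2.COLOR_BGR2GRAY)
m=(g<45).astype(np.uint8)*255
for cx,cy in [(227,241),(210,191)]:
    n,l,st,ce=cv2.connectedComponentsWithStats(m[cy-30:cy+30,cx-30:cx+30])
    k=l[30,30];print('gray',g[cy,cx],'stats',st[k],ce[k]+[cx-30,cy-30])
# hand pts crop cr (190,160)
R=f([(146,323),(90,323),(203,323),(147,265),(147,383)],190,160);print('rim',plane(ct,R,42))
E_=f([(54,316),(238,333)],190,160);e=plane(ct,E_,40);print('ears',e,np.linalg.norm(e[0]-e[1]),e.mean(0),np.degrees(np.arctan2(*(e[0]-e[1])[[1,0]])))
m2=f([(438,20),(458,20),(448,470),(470,470)],190,160);print('guard top',plane(ct,m2,130))
E
```

```text
tip [[ 490.43 -227.89   65.  ]] rim c [[ 506.53 -335.71   33.  ]] tab end [[ 512.43 -384.58   33.  ]]
rim extents [[ 505.75 -300.31   33.  ]
 [ 507.29 -371.43   33.  ]
 [ 542.73 -336.97   33.  ]
 [ 470.   -334.54   33.  ]]
tip 2view (array([ 491.19, -227.71,   63.77]), np.float64(1.5521801221416127))
scene tip [[ 492.62 -228.1    65.  ]] rimc [[ 510.35 -336.94   33.  ]]
gray 7 stats [  5  15  47  31 894] [225.22 240.57]
gray 14 stats [ 15  16  29  30 681] [209.51 191.  ]
rim [[431.74 155.4   42.  ]
 [430.67 192.53  42.  ]
 [432.79 117.67  42.  ]
 [470.36 156.2   42.  ]
 [392.22 153.27  42.  ]]
ears [[434.78 216.9   40.  ]
 [426.95  94.35  40.  ]] 122.79274252479557 [430.86 155.63  40.  ] 86.34807247483026
guard top [[620.63 -27.75 130.  ]
 [621.01 -40.44 130.  ]
 [340.31 -36.62 130.  ]
 [340.57 -49.99 130.  ]]
```

```bash
python3 - <<'E'
from h import *
o=ctrl.get_obs();R=cv2.Rodrigues(o['orientation'])[0];print(R,o['ee_pos'])
y=np.degrees(np.arctan2(R[1,1],R[0,1]));print('jaw angle',y)
for base in (98.2,):
  for d in (base-90,base+90,base-270): print('turn',np.radians(d-y))
print('shift',np.array([496.7,-264.7,41.3])-o['ee_pos'])
E
```

```text
[[-0.    0.29  0.96]
 [-0.    0.96 -0.29]
 [-1.   -0.   -0.  ]] [179.64 598.2  222.08]
jaw angle 73.27994432622953
turn -1.1358593055073078
turn 2.0057333480824853
turn -4.277451959097101
shift [ 317.06 -862.9  -180.78]
```

move_arm(rows=[[40,-60,30,-0.1,-1],[80,-115,40,-0.2,-1],[125,-170,40,-0.3,-1],[165,-225,40,-0.4,-1],[200,-275,40,-0.5,-1],[230,-330,40,-0.6,-1],[250,-385,40,-0.7,-1],[265,-445,40,-0.8,-1],[280,-505,40,-0.9,-1],[290,-565,40,-1.0,-1],[300,-625,40,-1.1,-1],[305,-685,40,-1.136,-1]])

```text
t: 1.65
ee_pos: [482.4, -67.2, 262.1]
orientation: [1.104, 1.273, -1.105]
ft_force: [0.2, 0.0, 0.1]
width: 87.6
```

move_arm(rows=[[4,-55,0,0,-1],[8,-110,-20,0,-1],[12,-160,-60,0,-1],[14,-198,-100,0,-1],[14,-198,-140,0,-1],[14,-198,-140,0,-1],[14,-198,-140,0,-1]])

```text
t: 2.52
ee_pos: [497.0, -265.1, 123.2]
orientation: [1.104, 1.272, -1.105]
ft_force: [0.5, 1.2, 0.3]
width: 87.8
```

```bash
python3 - <<'E'
from h import *
o=ctrl.get_obs();R=cv2.Rodrigues(o['orientation'])[0]
print(o['t'],o['ee_pos'],'jaw',np.degrees(np.arctan2(R[1,1],R[0,1])),o['qvel'])
im=get_image('wrist');cv2.imwrite('pics/w1.png',im)
c=calibration('wrist');V=wristV(o,c)
print(proj(c,[[507,-336,33],[491.5,-228,65],[496.7,-264.7,65],[500,-286.5,65]],V))
E
```

```text
2.525 [ 496.96 -265.13  123.2 ] jaw 8.107075753580892 [ 0.01 -0.02 -0.01  0.   -0.01  0.  ]
[[253.84 270.02]
 [253.68 152.54]
 [253.63 203.09]
 [253.88 231.23]]
```

View pics/w1.png

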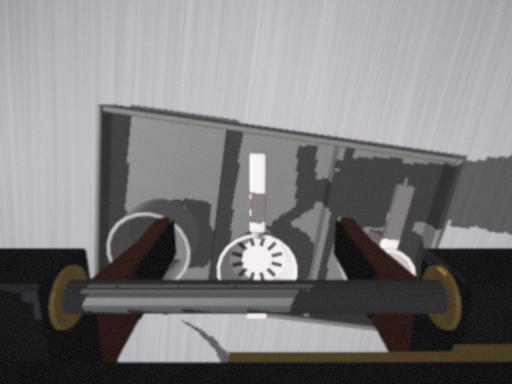

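Wrist view: the slotted cup is at (257,262), and its bar runs vertically at column 258 with its end at row 153. Prediction was column 254, row 153, so heading agrees and the offset is about 2–3 mm along +x. I'll shift 2 mm, descend and grip.

move_arm(rows=[[2,0,-30,0,-1],[2,0,-60,0,-1],[2,0,-82,0,-1],[2,0,-82,0,-1],[2,0,-82,0,-1],[2,0,-82,0,1],[2,0,-82,0,1],[2,0,-82,0,1],[2,0,-82,0,1],[2,0,-82,0,1],[2,0,-82,0,1],[2,0,-82,0,1]])

```text
t: 4.08
ee_pos: [499.4, -265.2, 41.8]
orientation: [1.104, 1.271, -1.104]
ft_force: [-0.7, -0.1, 0.3]
width: 21.3
```

move_arm(rows=[[0,0,0,0,1],[0,0,0,0,1],[0,0,0,0,1]])

```text
t: 4.45
ee_pos: [499.4, -265.2, 41.7]
orientation: [1.104, 1.271, -1.104]
ft_force: [-0.6, 0.1, -0.3]
width: 11.7
```

```bash
python3 - <<'E'
from h import *
print(ctrl.get_obs()['t'],ctrl.get_obs()['width'])
im=get_image('wrist');cv2.imwrite('pics/w2.png',im)
E
```

```text
4.45 11.728391396865643
```

View pics/w2.png

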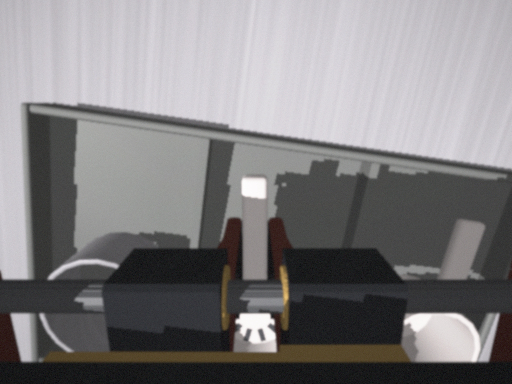

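The bar, column 255, is gripped between the fingers and the opening is 11.7 mm. I'll lift straight up, smoothly.

move_arm(rows=[[0,0,5,0,1],[0,0,15,0,1],[0,0,30,0,1],[0,0,50,0,1],[0,0,75,0,1],[0,0,100,0,1],[0,0,125,0,1],[0,0,150,0,1],[0,0,170,0,1],[0,0,185,0,1],[0,0,190,0,1],[0,0,190,0,1]])

```text
t: 6.0
ee_pos: [499.3, -265.2, 231.8]
orientation: [1.104, 1.271, -1.104]
ft_force: [0.5, -0.0, 0.3]
width: 12.1
```

```bash
python3 - <<'E'
from h import *
o=ctrl.get_obs();print(o['t'],o['width'],o['ee_pos'])
cv2.imwrite('pics/w3.png',get_image('wrist'));s=get_image('scene');t=get_image('top');cv2.imwrite('pics/s3.png',s);cv2.imwrite('pics/t3.png',t)
cv2.imwrite('pics/s3c.png',cv2.resize(s[130:330,80:280],None,fx=3,fy=3))
E
```

```text
6.0 12.12154740474333 [ 499.3  -265.16  231.82]
```

View pics/s3c.png

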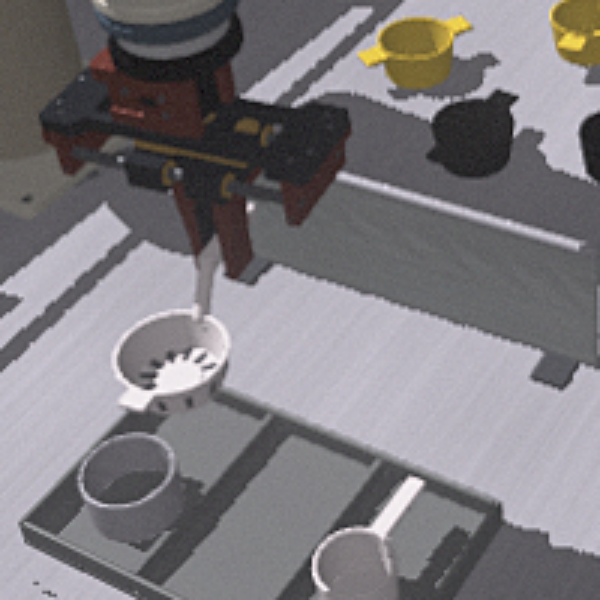

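View pics/t3.png

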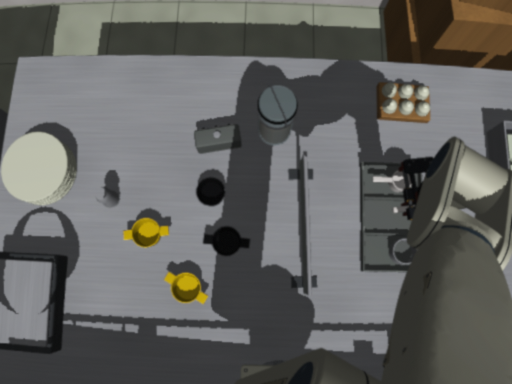

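View pics/w3.png

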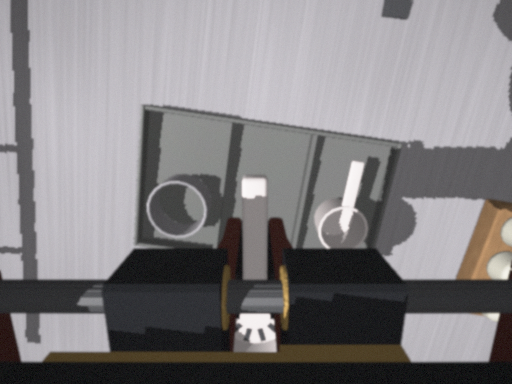

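The handle sits at the same place in the wrist picture before and after the lift (end at 255,177), so there is no slip or sag. Next I carry it over the guard. The underside is at about 195 mm and the guard top at 130.

move_arm(rows=[[0,10,5,0,1],[0,30,8,0,1],[-5,60,8,-0.02,1],[-10,100,8,-0.04,1],[-15,145,8,-0.06,1],[-20,190,8,-0.08,1],[-25,235,8,-0.1,1],[-32,280,8,-0.12,1],[-40,325,8,-0.14,1],[-48,370,8,-0.16,1],[-54,410,8,-0.18,1],[-60,445,8,-0.2,1]])

```text
t: 7.65
ee_pos: [437.7, 182.3, 239.2]
orientation: [1.251, 1.181, -1.252]
ft_force: [0.3, 0.7, -1.0]
width: 11.9
```

move_arm(rows=[[-2,25,0,-0.006,1],[-3,40,-3,-0.006,1],[-3,47,-10,-0.006,1],[-3,47,-25,-0.006,1],[-3,47,-40,-0.006,1],[-3,47,-55,-0.006,1],[-3,47,-65,-0.006,1],[-3,47,-70,-0.006,1],[-3,47,-70,-0.006,1],[-3,47,-70,-0.006,1]])

```text
t: 8.9
ee_pos: [435.0, 229.5, 169.6]
orientation: [1.256, 1.178, -1.255]
ft_force: [1.0, -0.1, -0.3]
width: 11.9
```

```bash
python3 - <<'E'
from h import *
o=ctrl.get_obs();R=cv2.Rodrigues(o['orientation'])[0]
print(o['t'],o['width'],o['ee_pos'],'jaw',np.degrees(np.arctan2(R[1,1],R[0,1])))
w=get_image('wrist');cv2.imwrite('pics/w4.png',w);s=get_image('scene');t=get_image('top');cv2.imwrite('pics/s4.png',s);cv2.imwrite('pics/t4.png',t)
cv2.imwrite('pics/s4c.png',cv2.resize(s[70:230,160:340],None,fx=4,fy=4,interpolation=cv2.INTER_CUBIC))
c=calibration('wrist');V=wristV(o,c);z=o['ee_pos'][2]+18.7+5
P=plane(c,[(255,177)],z,V)[0];print('bar tip',P,np.linalg.norm((P-o['ee_pos'])[:2]))
E
```

```text
8.9 11.89966851707405 [435.01 229.47 169.57] jaw -3.6419689160802604
bar tip [438.05 267.51 193.27] 38.1674501031884
```

View pics/s4c.png

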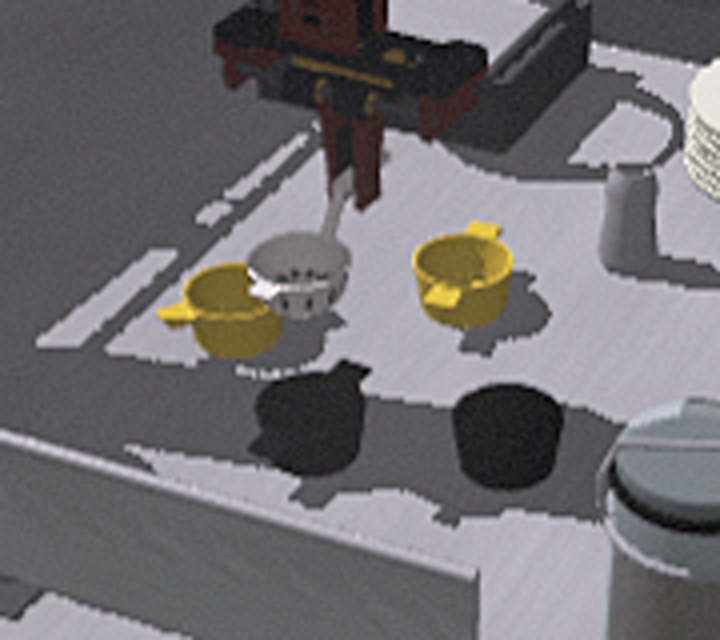

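View pics/t4.png

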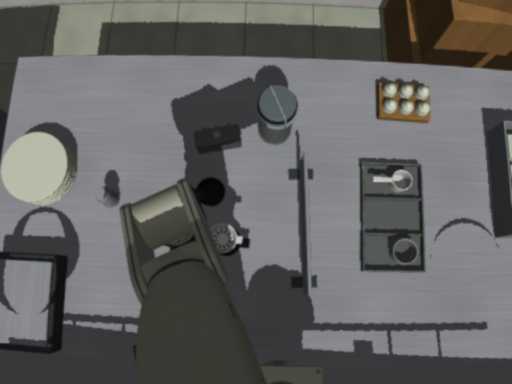

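View pics/w4.png

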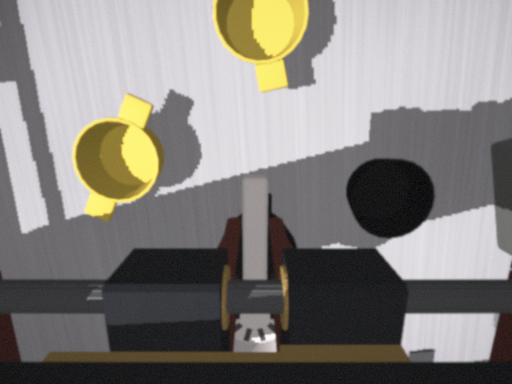

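```bash
python3 - <<'E'
from h import *
t=cv2.imread('pics/t4.png')
cv2.imwrite('pics/t4c.png',np.clip(cv2.resize(t[205:275,185:265],None,fx=8,fy=8,interpolation=cv2.INTER_CUBIC)*1.6,0,255).astype(np.uint8))
s=cv2.imread('pics/s4.png')
cv2.imwrite('pics/s4d.png',np.clip(cv2.resize(s[105:155,215:265],None,fx=10,fy=10,interpolation=cv2.INTER_CUBIC)*1.2,0,255).astype(np.uint8))
E
```

```text
(no output)
```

View pics/t4c.png

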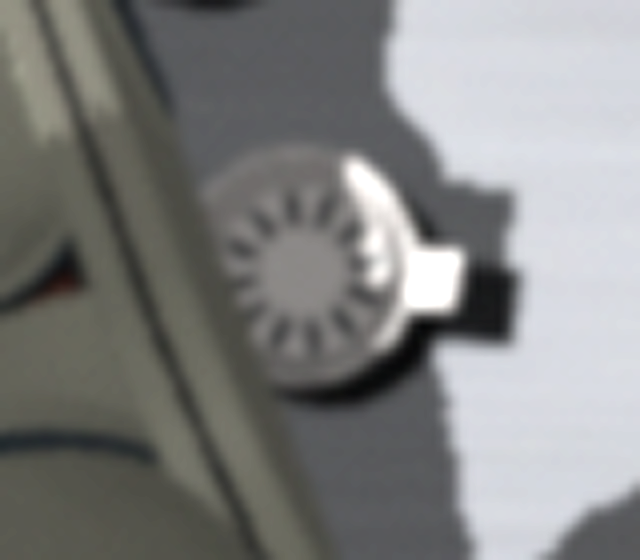

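View pics/s4d.png

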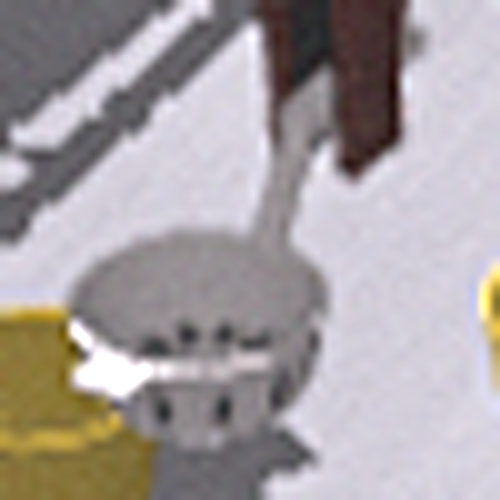

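```bash
python3 - <<'E'
from h import *
ct,cs=calibration('top'),calibration('scene')
f=lambda L,k,ox,oy:[((x+.5)/k-.5+ox,(y+.5)/k-.5+oy) for x,y in L]
zr=169.57-36.7+28
tt=f([(299,268)],8,185,205);ts=f([(200,303)],10,215,105)
print('exp axis',np.array([435.0,229.5])-71.8*np.array([np.cos(np.radians(86.36)),np.sin(np.radians(86.36))]),zr)
print('rim2v',two(ct,tt,cs,ts),plane(ct,tt,zr),plane(cs,ts,zr))
T=f([(465,282)],8,185,205);S=f([(88,380)],10,215,105)
print('tab2v',two(ct,T,cs,S),plane(ct,T,zr),plane(cs,S,zr))
E
```

```text
exp axis [430.44 157.84] 160.87
rim2v (array([428.91, 158.24, 159.89]), np.float64(3.4432471285763397)) [[427.42 157.14 160.87]] [[430.94 158.2  160.87]]
tab2v (array([425.01, 108.07, 164.06]), np.float64(1.593431900992683)) [[424.64 107.7  160.87]] [[422.9  112.71 160.87]]
```

```bash
python3 - <<'E'
from h import *
s=cv2.imread('pics/scene0.png')
cv2.imwrite('pics/s0r.png',np.clip(cv2.resize(s[150:200,210:265],None,fx=12,fy=12,interpolation=cv2.INTER_CUBIC)*2.5,0,255).astype(np.uint8))
E
```

```text
(no output)
```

View pics/s0r.png

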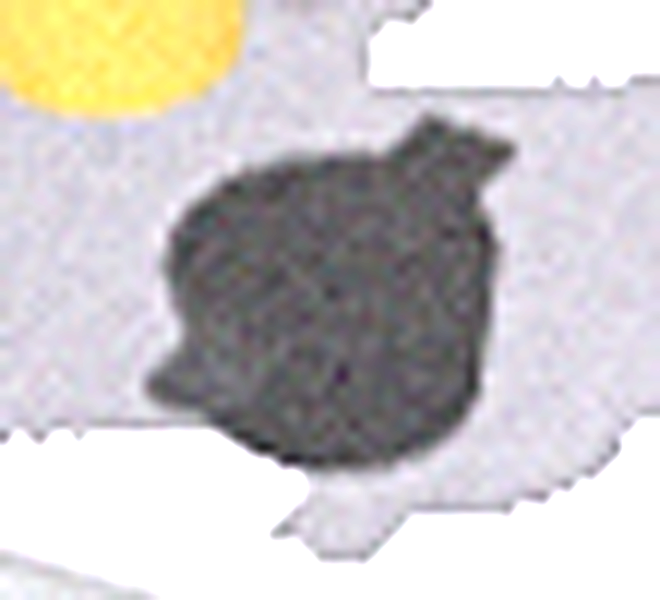

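```bash
python3 - <<'E'
from h import *
ct,cs=calibration('top'),calibration('scene')
f=lambda L,k,ox,oy:[((x+.5)/k-.5+ox,(y+.5)/k-.5+oy) for x,y in L]
e=plane(cs,f([(476,131),(435,113),(517,150),(145,385)],12,210,150),40);print('ear far mid, corners, near corner\n',e,np.linalg.norm(e[1]-e[2]))
print('mid of opposite corners L-far & ... ',(e[2]+e[3])/2, np.linalg.norm(e[2]-e[3]))
# predicted outline for candidate centres
for C in ([431.2,155.3],[433.2,155.3]):
    a=np.linspace(0,2*np.pi,200);P=np.c_[C[0]+40*np.cos(a),C[1]+40*np.sin(a),0*a+42]
    q=(proj(cs,P)+.5-[210,150])*12-.5;print(C,'L',q[:,0].min(),'R',q[:,0].max(),'top',q[:,1].min())
    q=(proj(ct,P)+.5-[190,160])*4-.5;print('top view L/R',q[:,0].min(),q[:,0].max(),q[:,1].min(),q[:,1].max())
E
```

```text
ear far mid, corners, near corner
 [[438.82 218.06  40.  ]
 [426.09 220.35  40.  ]
 [451.63 215.42  40.  ]
 [417.69  95.66  40.  ]] 26.007470806712508
mid of opposite corners L-far & ...  [434.66 155.54  40.  ] 124.47358042183261
[431.2, 155.3] L 154.01071051020494 R 490.17961282901115 top 155.88482504745116
top view L/R 85.80716761696249 206.52958952974996 263.7537875333146 384.4821768648269
[433.2, 155.3] L 161.23826261181262 R 497.5789892742465 top 157.98435358488746
top view L/R 85.93649448414305 206.62643950126676 260.7680682938112 381.43687381922996
```

Ramekin centre, robot frame: about (433.2, 155.5), once both views are corrected for the offsets they showed on the held cup. The ear line is at about 86°. The held axis is at about (430.4, 157.8), heading 86.4°. So the shift is +3, −2, and down 76 in steps.

move_arm(rows=[[3,-2,-5,0,1],[3,-2,-15,0,1],[3,-2,-28,0,1],[3,-2,-41,0,1],[3,-2,-53,0,1],[3,-2,-63,0,1],[3,-2,-71,0,1],[3,-2,-75,0,1],[3,-2,-76,0,1],[3,-2,-76,0,1],[3,-2,-76,0,1],[3,-2,-76,0,1]])

```text
t: 10.55
ee_pos: [438.1, 227.5, 93.9]
orientation: [1.257, 1.178, -1.255]
ft_force: [0.2, 0.3, -0.8]
width: 12.0
```

```bash
python3 - <<'E'
from h import *
o=ctrl.get_obs();R=cv2.Rodrigues(o['orientation'])[0]
print(o['t'],o['width'],o['ee_pos'],'jaw',np.degrees(np.arctan2(R[1,1],R[0,1])),o['qvel'],o['ft_force'])
w=get_image('wrist');cv2.imwrite('pics/w5.png',w);s=get_image('scene');t=get_image('top')
cv2.imwrite('pics/s5.png',s);cv2.imwrite('pics/t5.png',t)
cv2.imwrite('pics/t5c.png',np.clip(cv2.resize(t[205:275,185:265],None,fx=8,fy=8,interpolation=cv2.INTER_CUBIC)*1.8,0,255).astype(np.uint8))
cv2.imwrite('pics/s5d.png',np.clip(cv2.resize(s[130:200,205:275],None,fx=8,fy=8,interpolation=cv2.INTER_CUBIC)*1.8,0,255).astype(np.uint8))
E
```

```text
10.55 12.005149931176515 [438.07 227.54  93.85] jaw -3.6378460227323126 [0. 0. 0. 0. 0. 0.] [ 0.17  0.32 -0.81]
```

View pics/s5d.png

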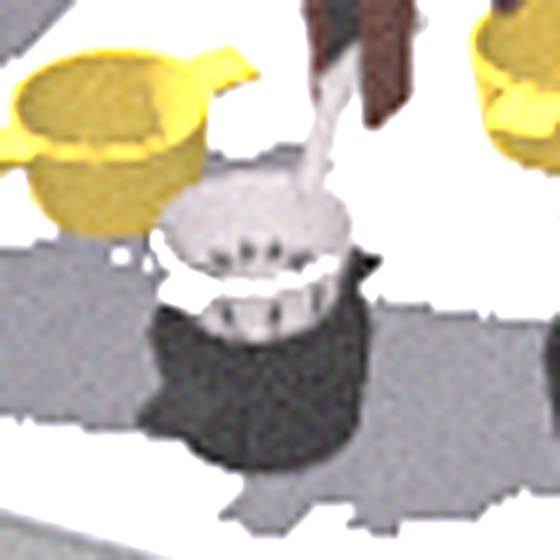

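View pics/t5c.png

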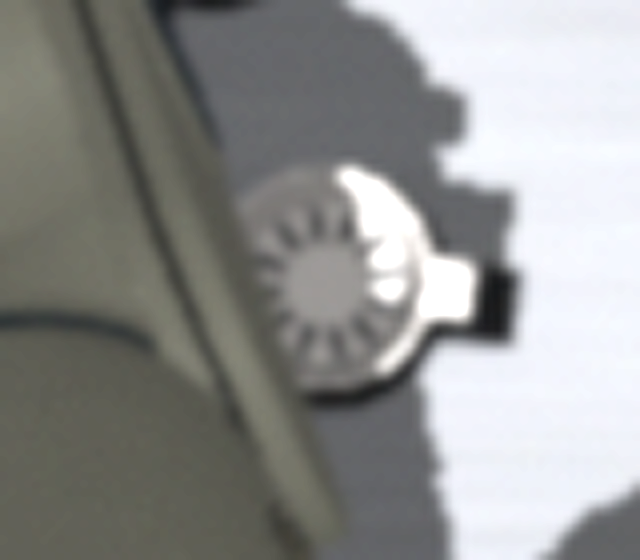

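View pics/w5.png

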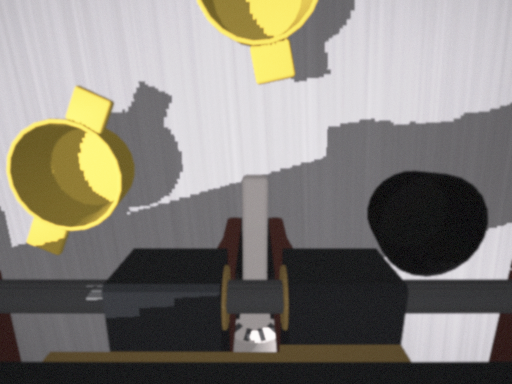

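```bash
python3 - <<'E'
from h import *
ct,cs=calibration('top'),calibration('scene')
h=np.radians(86.3);u=np.array([np.cos(h),np.sin(h)]);a=np.linspace(0,2*np.pi,200)
A=np.array([438.07,227.54])-71.8*u;z=93.85-36.7;print('axis',A,'underside',z)
def circ(C,r,z):return np.c_[C[0]+r*np.cos(a),C[1]+r*np.sin(a),0*a+z]
for n,c,k,ox,oy in(('top',ct,8,185,205),('scene',cs,8,205,130)):
    q=lambda P:(proj(c,P)+.5-[ox,oy])*k-.5
    r=q(circ(A,36,z+28));print(n,'rim min/max',r.min(0),r.max(0),'tab end',q([[*(A-48*u),z+28]]),'foot min/max',q(circ(A,28,z)).min(0),q(circ(A,28,z)).max(0))
    print('  ramekin rim at A',q(circ(A,40,42)).min(0),q(circ(A,40,42)).max(0),'ears',q([[*(A-62*u),40],[*(A+62*u),40]]))
# measured in top5 crop: same-view positions
f=lambda L,k,ox,oy:[((x+.5)/k-.5+ox,(y+.5)/k-.5+oy) for x,y in L]
print('top tab',plane(ct,f([(477,291)],8,185,205),z+28),'top ear',plane(ct,f([(515,305)],8,185,205),40))
E
```

```text
axis [433.44 155.89] underside 57.14999999999999
top rim min/max [209.31 157.84] [434.87 383.28] tab end [[471.82 283.9 ]] foot min/max [242.52 192.2 ] [413.7  363.34]
  ramekin rim at A [210.63 161.28] [452.  402.6] ears [[517.73 299.04]
 [146.28 264.43]]
scene rim min/max [151.56 172.82] [357.54 292.32] tab end [[177.37 302.34]] foot min/max [179.65 249.84] [337.7  343.61]
  ramekin rim at A [148.74 264.47] [372.92 399.08] ears [[163.14 428.29]
 [353.48 246.64]]
top tab [[428.12 106.27  85.15]] top ear [[427.44  94.87  40.  ]]
```

The scene view agrees with prediction to within about 1 mm. The top view puts the cup about 1 mm too far to −y. The dark gap under the cup shows no contact, and the force readings sit at noise level. I'll make a 1 mm correction, then settle.

move_arm(rows=[[0,1,0,0,1],[0,1,0,0,1],[0,1,0,0,1],[0,1,0,0,1],[0,1,0,0,1],[0,1,0,0,1],[0,1,0,0,1],[0,1,0,0,1]])

```text
t: 11.7
ee_pos: [438.0, 228.5, 93.7]
orientation: [1.257, 1.178, -1.255]
ft_force: [-0.1, 0.4, -0.4]
width: 11.6
```

```bash
python3 - <<'E'
from h import *
o=ctrl.get_obs();print(o['t'],o['width'],o['ee_pos'],o['qvel'],o['ft_force'])
s=get_image('scene');t=get_image('top');cv2.imwrite('pics/s6.png',s)
a=cv2.imread('pics/top0.png')
for n,(x,y) in dict(timer=(218,137),plain=(210,191),scoop=(402,180),ring=(405,250),can=(278,105),shaker=(110,197)).items():
    print(n,np.abs(t[y-20:y+20,x-20:x+20].astype(int)-a[y-20:y+20,x-20:x+20]).mean())
ctrl.close_job()
E
```

```text
11.7 11.632906997971233 [437.97 228.49  93.72] [ 0. -0. -0. -0.  0.  0.] [-0.12  0.35 -0.42]
timer 21.122708333333332
plain 11.109166666666667
scoop 1.30125
ring 1.4758333333333333
can 1.3514583333333334
shaker 31.88
the job is handed in; nothing more can be done
```

View pics/s6.png

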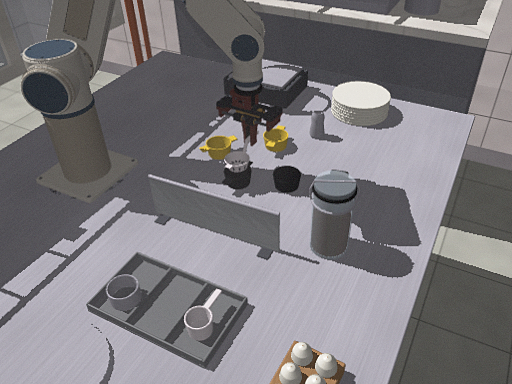

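I picked the egg separator out of the middle compartment by its handle bar and carried it over the guard, with the underside about 65 mm above the guard's top. It is now held still over the black ramekin with two ears, handle in line with the ears. I handed the job in at 11.7 s on the robot clock.

**Last checks:**
- **Position:** The cup's axis is at about (433, 157) mm and the ramekin's at about (433, 155.5–156.5) mm. The heading matches the ear line to within about 1°, and the underside is about 15 mm above the rim. All of these carry the 2 mm uncertainty of the calibration.
- **Stillness and grip:** Joint speeds are zero, the outside force is under 1 N and the opening is about 12 mm. The handle showed no slip or sag in the wrist pictures.
- **Disagreements:** The top camera read 2–3 mm low in x compared with the robot, so I corrected for it. The top and scene views also differed by about 1–2 mm along y; I followed the top view with a 1 mm shift and did not measure again after it.
- **Other objects:** The scoop, ring and canister match their first pictures. The timer, plain ramekin and shaker differ in pixels, which I put down to the arm's changed shadow. They look in place in the last scene picture, though the canister hides the timer there. I did not measure any of the three.

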